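# Tidy the sewing table onto its silhouette plates

## Robot

A 6-joint arm with a two-finger parallel gripper is mounted at the origin on the work surface. World frame = base frame: x ahead of the robot, y to its left, z up, the work surface at z = 0. Lengths are in mm, angles in rad, forces in N, time in s.
With the tool pointing down it reaches from about 350 to 875 mm from the base axis. Payload 4.2 kg.
Tool frame: the origin (TCP) lies between the finger pads; the fingertips stand 14 mm ahead of it and the grasp point (between the pads) lies 5 mm behind it; z points along the fingers, y is the line along which they close (so a half turn about z gives the same grasp; the last joint's range is limited). The gripper opens to 85 mm and grips with 20 to 120 N. Pads are 22 mm wide; open, the fingers measure 114 mm over their backs; the gripper's body (76 mm by 85 mm) begins 54 mm behind the grasp point. The pads swing forward as they close: fully open they stand 13 mm farther back than shut.
Start: joints at [-0.93, 0.385, 0.008, 0, -1.194, -0.259], TCP at [232.883, -579.97, 245.312] pointing down, gripper open.
Joint ranges: [-3.14, 3.14], [-1.21, 2.06], [-1.07, 1.41], [-3.16, 2.05], [-2.99, -0.16], [-3.1, 3.1]. Speed limits (rad/s): [2.79, 2.79, 3.14, 3.14, 3.14, 3.14].

## Interface

Orientations are given as a unit quaternion [x, y, z, w].
In Python, from bench import * gives the robot as it stands.
- The arm moves only by the tool carry_out, never from a script. Its argument "motion" is a list of rows, each a list of 7 numbers: the turn, a rotation vector about the tool's x, y, z in rad, then the shift along the tool's x, y, z in mm, then the opening, from -1 (shut) to 1 (fully open), so that 0 is half open. A call has 1 to 5 rows; each row is the pose to reach, as a shift and turn from the pose commanded when the call began, along the tool's axes at that moment; what a row does not reach only later rows make up. A row lasts 1/8 s, in which the tool goes at most 62.5 mm and 10.7 degrees, less where a joint would pass 70% of its speed; a pose out of reach is approached as far as the arm can. A call with a gripper value outside its range is refused whole. The fingers move at their own pace and stop on an object; the grip force is fixed at half the most. Time passes only in rows, so rows that repeat a pose let the fingers close. It gives the time, the measured TCP pose, the force, the opening and the grip force at its end, in the units of the state.
- read_state(): the state, without advancing time (a new reading comes with each control period).
- get_image(name): name is "scene" or "top" or "wrist"; returns a dict with "color" (384x512x3 uint8, blue, green, red), "mtx" (3x3 intrinsics, pixels), "k1" (the pictures are not rectified: a ray, as slopes to the right and down, at radius r is drawn at 1 + k1 r^2 times it, then the intrinsics apply), "position" and "orientation" of the camera in the world. Camera axes: x right, y down, z forward; pixel columns grow to the right and rows downward; lengths in mm; the calibration is good to about 2 mm. A picture is of the moment at which its call begins. There is no depth.
- job_done(): hands the job in; it is judged then, once.
The state is a dict: "clock": time; "joints": joint angles; "joint_vel": joint speeds; "joint_efforts": joint torques, N m; "position": TCP position; "ee_rot": TCP orientation; "contact_force": force on the tool from outside, world axes, zero at the start; "wrist_torque": the same for the moment, N m; "gripper_width": finger opening in mm; "grasp_force": force on a finger pad.
Only numpy, scipy, OpenCV 4.12 (cv2) and the standard library are available. Lean on these libraries where they do the work, as an engineer would, in place of code of your own. Each camera call takes 0.05 s, during which the arm holds its last target. There are 200 camera calls.

## Task

Put the sewing things away: stand the thread cone, the small spool, the bobbin box and the square pattern weight each on the white plate whose dark silhouette matches its footprint, covering the silhouette and turned to line up with it, upright and let go. Leave the thimble and the little oil bottle standing where they are.

Things in the scene. Friction and masses are not known exactly. Their poses are not given: they have to be found in the camera images.
- cone: large cone of undyed thread, tightly wound, standing upright: round grey foot 60 mm across and 8 mm high, wound body tapering from 54 mm to 40 mm across (up to 78 mm high), then a bare grey core tube 24 mm across from 78 to 108 mm (the top). About 160 g. Origin: centre of the underside; z up the axis. Easily held by the core tube
- spool: small spool of the same undyed thread, standing upright: 62 mm high, white end discs 36 mm across and 5 mm thick, wound full to almost the same width (grips as a plain 36 mm cylinder). About 50 g. Origin: centre of the underside; z up the axis
- bobbin_box: closed flat bobbin box, grey with a white fixed top, 88 (x) x 44 (y) x 31 mm (z), lying flat. About 110 g. Origin: centre of the underside; x along its length. The two ends are alike
- weight: pattern weight: square steel plate 56 x 56 mm, 14 mm thick, with an upright round wooden knob 22 mm across in the middle, from 14 to 50 mm high. About 340 g. Origin: centre of the underside; x and y along the plate's edges, z up
- pad_cone: fixed square parking plate, white, 100 x 100 mm, 8 mm thick, lying on the table, with a flat dark silhouette in its middle: a disc 60 mm across. Origin: centre of the plate's underside; z up
- pad_spool: fixed square parking plate, white, 100 x 100 mm, 8 mm thick, lying on the table, with a flat dark silhouette in its middle: a small disc 36 mm across. Origin: centre of the plate's underside; z up
- pad_box: fixed square parking plate, white, 100 x 100 mm, 8 mm thick, lying on the table, with a flat dark silhouette in its middle: a rectangle 88 (x) x 44 (y) mm. Origin: centre of the plate's underside; x along the rectangle's length
- pad_weight: fixed square parking plate, white, 100 x 100 mm, 8 mm thick, lying on the table, with a flat dark silhouette in its middle: a square of 56 mm. Origin: centre of the plate's underside; x and y along the square's edges
- thimble: steel thimble, 21 mm across at the foot, 25 mm high, standing mouth down among the things; to be left alone. Origin: centre of its foot
- oil_bottle: small amber bottle of machine oil, 28 mm across, 72 mm high, standing among the things; to be left alone. Origin: centre of its underside
Things that resemble listed ones, but are neither listed nor needed, are in the scene too. Leave any red look-alike of the bobbin_box alone.

How it is judged:
By the outcome, as a careful person would: the job done as asked, in the order asked, and still so for the second after the job is handed in, with the robot touching nothing.
It also fails if it takes over 106 s, if anything falls off the work surface, if the arm or the gripper's body presses on something with over 40 N, if the wrist force passes 120 N, or if a joint passes its speed limit or range.

## Working session

There is one attempt and no reset: what is moved stays moved. The work goes in short steps, Python scripts to look and compute and a tool call to move; the robot and the scene stay as the last step left them, time stands still between calls to the robot, and variables do not carry over. Pictures are saved under pics/ and viewed, at most 14 in all, crops included, and the job is handed in when it is done.

Besides the shell and the picture viewer there is one more tool, called after "Request:" by a JSON object that holds its "fn" and its "kwargs", one argument or row to a line. carry_out: Moves the arm, as the interface text tells. Its arguments: {"type":"object","properties":{"motion":{"type":"array"}},"required":["motion"]}

```bash
mkdir -p pics; cat > h.py <<'E'
from bench import *
import numpy as np, cv2
from scipy.spatial.transform import Rotation as R
def save(im,n): cv2.imwrite(f'pics/{n}.png',im)
def ray(im,px):
    px=np.array(px,float).reshape(-1,2);K=np.array(im['mtx'])
    d=np.c_[(px[:,0]-K[0,2])/K[0,0],(px[:,1]-K[1,2])/K[1,1]];u=d.copy()
    for _ in range(20): u=d/(1+im['k1']*(u**2).sum(1,keepdims=True))
    return np.array(im['position']),R.from_quat(im['orientation']).apply(np.c_[u,np.ones(len(u))])
def onz(im,px,z):
    p,d=ray(im,px); return (p+d*((z-p[2])/d[:,2])[:,None])[:,:2]
def proj(im,P):
    K=np.array(im['mtx']);c=R.from_quat(im['orientation']).inv().apply(np.array(P,float).reshape(-1,3)-im['position'])
    u=c[:,:2]/c[:,2:];u=u*(1+im['k1']*(u**2).sum(1,keepdims=True));return np.c_[u[:,0]*K[0,0]+K[0,2],u[:,1]*K[1,1]+K[1,2]]
E
python3 - <<'E'
from h import *
import pickle
d={n:get_image(n) for n in('scene','top')}
pickle.dump(d,open('im.pkl','wb'))
for n,i in d.items(): save(cv2.resize(i['color'],(800,600)),n+'0');print(n,i['position'],i['orientation'],i['mtx'],i['k1'])
s=read_state();print(s)
E
```

```text
scene [1088.7085085  -274.57804596  710.04007104] [ 0.76891531  0.51544393 -0.20098271 -0.32045711] [[456.83760804   0.         249.76388565]
 [  0.         456.83760804 193.77608656]
 [  0.           0.           1.        ]] -0.12784588033240946
top [454.70488232  14.30574364 866.74289121] [ 0.71200298 -0.70124804  0.02899386 -0.0215013 ] [[422.27741066   0.         256.013944  ]
 [  0.         422.27741066 191.1049967 ]
 [  0.           0.           1.        ]] -0.1520820614031596
{'clock': 0.1, 'joints': array([-9.30386810e-01,  3.85493821e-01,  6.78219677e-03, -3.99473917e-04,
       -1.19402729e+00, -2.58574508e-01]), 'joint_vel': array([-7.23966836e-05,  6.61747108e-04,  3.13283459e-03,  1.63559627e-03,
       -1.38331664e-03,  2.68312648e-03]), 'joint_efforts': array([ 8.36600484e-04, -3.93320382e+01,  1.88928670e+01,  4.19797227e+00,
       -2.62783557e-03,  4.41347353e-06]), 'position': array([ 232.70322763, -579.53827926,  244.33539335]), 'ee_rot': array([-1.89687387e-01,  9.81844039e-01,  9.55480564e-04, -2.54820241e-04]), 'contact_force': array([-0.31149431, -0.09548531,  0.71745776]), 'wrist_torque': array([-0.01027884,  0.04007554, -0.00871389]), 'grasp_force': 0.0, 'gripper_width': 85.75530251974494}
```

View pics/top0.png

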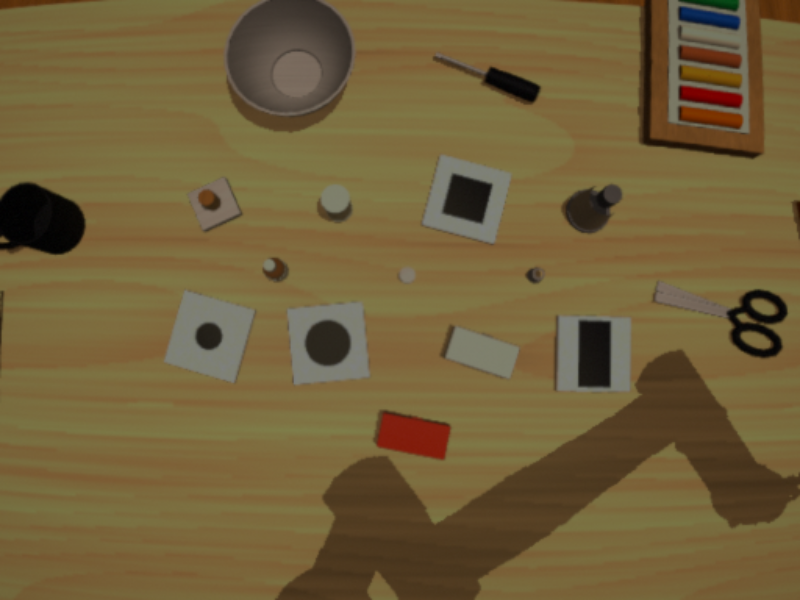

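View pics/scene0.png

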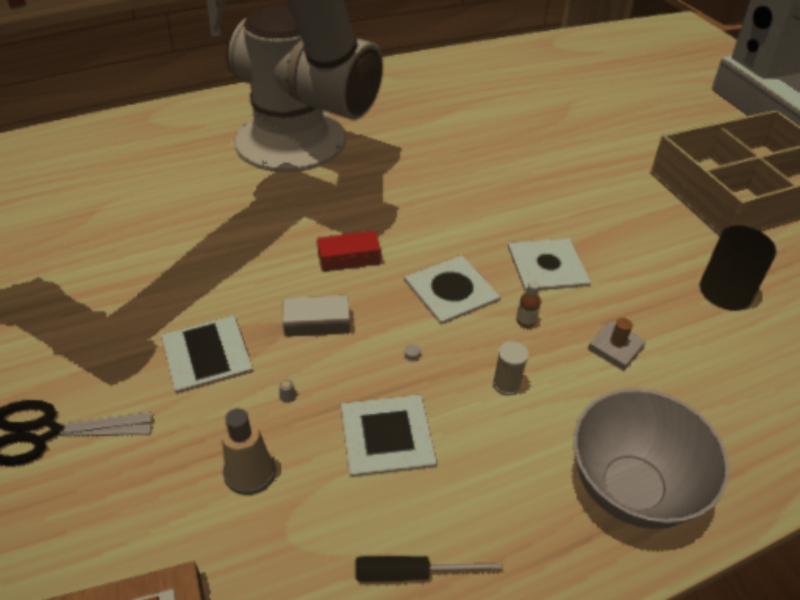

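Top view (800x600): weight (214,203), spool (335,200), pad_weight (467,199), cone (590,205), oil bottle (275,268), thimble (536,273), an unlisted white thing (407,273), pad_spool (209,336), pad_cone (328,342), bobbin box, white top (481,351), pad_box (594,353), red look-alike box (413,435), not wanted. 

Possible confusions: cone (590,205) vs black mug (40,218) or tube; spool (335,200) vs white disc (407,273); box (481,351) vs red box (413,435); weight (214,203) has no rival. Measuring, and one close crop.

```bash
cat > m.py <<'E'
from h import *
import pickle
im=pickle.load(open('im.pkl','rb'))['top'];c=im['color'];s=.64
g=cv2.resize(c,None,fx=4,fy=4,interpolation=cv2.INTER_CUBIC)
hsv=cv2.cvtColor(g,cv2.COLOR_BGR2HSV)
def comp(mask,pt):
    n,l=cv2.connectedComponents(mask.astype(np.uint8));k=l[int(pt[1]*s*4),int(pt[0]*s*4)]
    if not k: return None
    cs,_=cv2.findContours((l==k).astype(np.uint8),cv2.RETR_EXTERNAL,cv2.CHAIN_APPROX_NONE);return (max(cs,key=cv2.contourArea)[:,0]+.5)/4-.5
def rep(n,ct,z,circ=False):
    if ct is None: print(n,None);return
    P=onz(im,ct,z).astype(np.float32)
    r=cv2.minAreaRect(P)
    e=cv2.minEnclosingCircle(P);m=cv2.moments(P.reshape(-1,1,2));
    print(n,'rect',np.round(r[0],1),np.round(r[1],1),round(r[2],1),'cen',round(m['m10']/m['m00'],1),round(m['m01']/m['m00'],1),'R',round(e[1],1))
wood_sat=hsv[...,1];v=hsv[...,2]
for p in [(467,199),(209,336),(328,342),(594,353),(481,351),(335,200),(214,215),(209,198),(590,205),(612,195),(407,273),(100,400)]:
    print(p,hsv[int(p[1]*s*4),int(p[0]*s*4)])
pads=dict(pad_weight=(467,199),pad_spool=(209,336),pad_cone=(328,342),pad_box=(594,353))
for n,p in pads.items(): 
    rep(n+' sil',comp(v<85,p),8)
W=(wood_sat<75)&(v>85)
for n,p in dict(pad_weight=(437,199),pad_spool=(180,336),pad_cone=(297,320),pad_box=(565,353)).items(): rep(n+' white',comp(W,p),8)
rep('box',comp(W,(481,351)),31);rep('spool',comp(W,(335,197)),62);rep('weight',comp(W,(218,215)),14);rep('disc?',comp(W,(407,273)),10)
for n in('top','scene'):
  I=pickle.load(open('im.pkl','rb'))[n]['color']
  x,y,w,h=[(100,90,320,200),(90,140,330,190)][n=='scene']
  q=cv2.resize(I[y:y+h,x:x+w],(800,int(800*h/w)),interpolation=cv2.INTER_CUBIC)
  save(cv2.convertScaleAbs(q,alpha=1.5),'crop_'+n)
E
python3 m.py
```

```text
(467, 199) [11 76 27]
(209, 336) [21 73 35]
(328, 342) [19 83 43]
(594, 353) [17 78 23]
(481, 351) [ 32  38 127]
(335, 200) [ 33  40 128]
(214, 215) [ 16  60 127]
(209, 198) [ 14 197 106]
(590, 205) [ 15 102  45]
(612, 195) [14 49 67]
(407, 273) [ 19  48 128]
(100, 400) [ 19 141 125]
pad_weight sil rect [651.8 -80.9] [56.5 56.7] 76.0 cen 651.8 -80.8 R 38.4
pad_spool sil rect [463.7 256.8] [35.4 35.5] 45.7 cen 463.8 257.0 R 18.1
pad_cone sil rect [457.7  99.9] [58.9 58.6] 1.1 cen 457.8 99.6 R 29.9
pad_box sil rect [ 448.  -251.4] [44.2 89. ] 90.0 cen 448.0 -251.5 R 48.5
pad_weight white rect [651.5 -80.5] [100.5 100.7] 76.0 cen 651.4 -80.5 R 69.4
pad_spool white rect [463.8 256.3] [100.5 100.4] 75.2 cen 463.8 256.3 R 69.6
pad_cone white rect [458.   99.2] [100.8 100.7] 6.4 cen 457.9 99.2 R 69.5
pad_box white rect [ 448.  -251.1] [100.6 100.7] 89.7 cen 448.2 -251.0 R 69.2
box rect [448.7 -98.8] [87.7 44. ] 72.4 cen 448.5 -98.7 R 47.5
spool rect [636.5  89.3] [35.7 36. ] 0.7 cen 636.3 89.3 R 18.3
weight rect [639.2 255.5] [55.4 56.2] 25.3 cen 639.2 255.2 R 37.9
disc? rect [547.6  -2.3] [19.6 20.2] 64.2 cen 547.6 -2.3 R 10.3
```

View pics/crop_top.png

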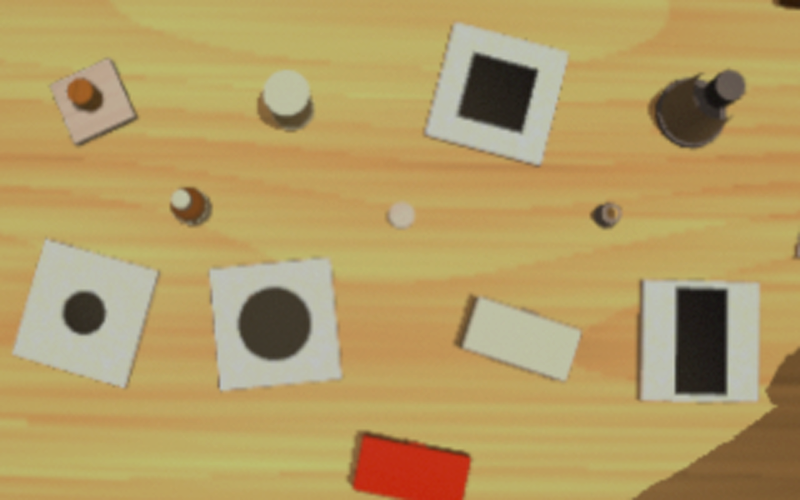

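The crop confirms the choices. Weight at (90,100), spool at (285,95), cone with its tube top at (730,85), white-topped box at (520,338), red box at the bottom left alone. Next I need the cone's centre.

```bash
cat >> h.py <<'E'
def wrap(a): return (a+np.pi)%(2*np.pi)-np.pi
def go(x,y,z,yawdeg):
    "delta in tool axes from the present (measured) pose to a tool-down pose with tool x at yawdeg"
    s=read_state();r=R.from_quat(s['ee_rot']);M=r.as_matrix()
    th=np.radians(yawdeg);T=np.array([[np.cos(th),np.sin(th),0],[np.sin(th),-np.cos(th),0],[0,0,-1]]).T
    T=np.c_[[np.cos(th),np.sin(th),0],[np.sin(th),-np.cos(th),0],[0,0,-1]]
    print('pos',np.round(s['position'],1),'yaw',round(np.degrees(np.arctan2(M[1,0],M[0,0])),1),'w',round(s['gripper_width'],1),'t',s['clock'])
    print('turn',np.round(R.from_matrix(M.T@T).as_rotvec(),3),'shift',np.round(M.T@(np.array([x,y,z])-s['position']),1))
E
python3 - <<'E'
from h import *
import pickle
d=pickle.load(open('im.pkl','rb'))
exec(open('m.py').read().split("wood_sat=")[0])
h=hsv.astype(int)
x0,y0=370*4,110*4
m=((h[...,1]<85)&(h[...,2]>52)&(h[...,2]<90));m[:, :380*4]=0
ct=comp(m,(612,192));rep('tube',ct,108)
P=onz(im,ct,108).astype(np.float32);print('ellipse',cv2.fitEllipse(P))
print('tubepx',ct.mean(0),ct.min(0),ct.max(0))
dm=(h[...,2]<70);ct=comp(dm,(585,212));print('foot px',ct.min(0),ct.max(0))
Q=onz(im,ct,0);print(Q.min(0),Q.max(0))
# scene check: cone px
sc=d['scene']
for z,p in ((108,(237,416)),(0,(249,474))): print('scene',z,onz(sc,[np.array(p)*.64],z))
for c in [(634,-225),(640,-225)]: print(proj(sc,[(*c,0),(*c,108)])/.64,proj(im,[(*c,0),(*c,108)])/.64)
go(634,-225,200,-158.13)
E
```

```text
tube rect [ 639.  -245.2] [21.3 22. ] 88.6 cen 639.3 -245.0 R 11.4
ellipse ((639.310546875, -244.9557342529297), (21.223539352416992, 21.737150192260742), 122.23072052001953)
tubepx [391.66346154 123.65192308] [386.375 118.125] [397.375 129.625]
foot px [361.125 118.625] [396.625 148.375]
[ 611.11211897 -292.71744855] [ 676.54364054 -214.51473679]
scene 108 [[ 641.30110379 -242.84651926]]
scene 0 [[ 644.30793554 -245.02579805]]
[[263.41984254 461.22569223]
 [251.90194714 405.48480719]] [[571.94951523 214.73267657]
 [596.05130773 197.00416816]]
[[264.8842644  465.41801077]
 [253.44897086 409.87109812]] [[571.88478213 210.37036711]
 [595.94346205 192.07914067]]
pos [ 232.7 -579.5  244.3] yaw -158.1 w 85.8 t 0.1
turn [ 0.002 -0.    -0.   ] shift [-504.5  179.5   44.6]
```

Request:
{"fn": "carry_out", "kwargs": {
  "motion": [
    [0, 0, 0, -250, 80, 20, 0.2],
    [0, 0, 0, -250, 80, 20, 0.2],
    [0, 0, 0, -250, 80, 20, 0.2],
    [0, 0, 0, -250, 80, 20, 0.2],
    [0, 0, 0, -250, 80, 20, 0.2]
  ]
}}

```text
clock: 0.72
position: [437.3, -410.0, 224.4]
ee_rot: [-0.192, 0.981, 0.001, -0.0]
contact_force: [-0.6, 0.2, -1.0]
gripper_width: 51.1
grasp_force: 0.0
```

Request:
{"fn": "carry_out", "kwargs": {
  "motion": [
    [0, 0, 0, -252, 79, 20, 0.2],
    [0, 0, 0, -252, 79, 20, 0.2],
    [0, 0, 0, -252, 79, 20, 0.2],
    [0, 0, 0, -252, 79, 20, 0.2],
    [0, 0, 0, -252, 79, 20, 0.2]
  ]
}}

```text
clock: 1.35
position: [641.2, -243.3, 203.6]
ee_rot: [-0.191, 0.982, 0.0, -0.001]
contact_force: [-1.0, -0.4, 0.2]
gripper_width: 51.2
grasp_force: 0.0
```

```bash
python3 - <<'E'
from h import *
i=get_image('wrist');save(i['color'],'w1');print(i['position'],i['orientation'])
s=read_state();print(s['contact_force'])
go(639.3,-245,96,-158.1)
print(proj(i,[(639.3,-245,108),(639.3,-245,0)]))
E
```

```text
[ 578.38493956 -269.47889842  332.08323607] [0.55433517 0.82125722 0.11238235 0.07496195]
[ 0.92590017 -0.25195825  0.13650363]
pos [ 641.4 -243.4  203.7] yaw -158.0 w 51.0 t 1.4
turn [ 0.001 -0.001  0.002] shift [  2.4  -0.8 107.7]
[[260.26504583 197.0474789 ]
 [260.2930639  168.18447863]]
```

View pics/w1.png

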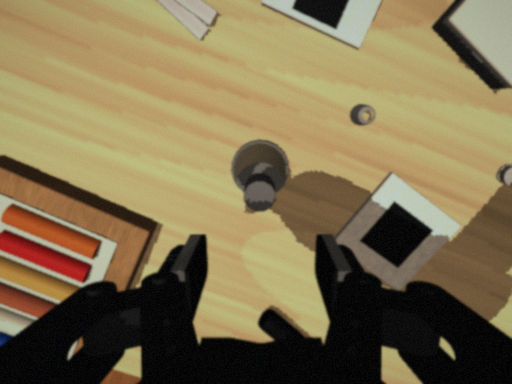

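The wrist view shows the tube top at (260,192), against a predicted (260,197), so it sits between the fingers. Descending.

Request:
{"fn": "carry_out", "kwargs": {
  "motion": [
    [0, 0, 0, 2.4, -0.8, 55, 0.2],
    [0, 0, 0, 2.4, -0.8, 95, 0.2],
    [0, 0, 0, 2.4, -0.8, 107, 0.2],
    [0, 0, 0, 2.4, -0.8, 107, 0.2]
  ]
}}

```text
clock: 1.9
position: [637.1, -248.2, 98.6]
ee_rot: [-0.189, 0.982, -0.0, -0.0]
contact_force: [-0.3, -0.6, 0.9]
gripper_width: 50.9
grasp_force: 0.0
```

Request:
{"fn": "carry_out", "kwargs": {
  "motion": [
    [0, 0, 0, 0, 0, 0, -1],
    [0, 0, 0, 0, 0, 0, -1],
    [0, 0, 0, 0, 0, 0, -1],
    [0, 0, 0, 0, 0, 0, -1],
    [0, 0, 0, 0, 0, 0, -1]
  ]
}}

```text
clock: 2.52
position: [638.7, -247.2, 100.8]
ee_rot: [-0.19, 0.982, -0.001, 0.002]
contact_force: [-1.5, 0.3, 6.7]
gripper_width: 22.1
grasp_force: 58.9
```

Request:
{"fn": "carry_out", "kwargs": {
  "motion": [
    [0, 0, 0, 0, 0, -20, -1],
    [0, 0, 0, 0, 0, -60, -1],
    [0, 0, 0, 0, 0, -80, -1],
    [0, 0, 0, 0, 0, -80, -1]
  ]
}}

```text
clock: 3.02
position: [638.4, -247.0, 180.2]
ee_rot: [-0.19, 0.982, -0.001, 0.002]
contact_force: [-0.4, -0.4, -1.6]
gripper_width: 21.9
grasp_force: 58.9
```

```bash
python3 - <<'E'
from h import *
s=read_state();print(s['contact_force'],s['grasp_force'])
go(457.8,99.5,180,-158.1)
E
```

```text
[-0.37277492 -0.42401702 -1.61308083] 58.87702524662018
pos [ 638.4 -247.   180.2] yaw -158.1 w 21.9 t 3.025
turn [-0.002  0.004 -0.   ] shift [ 38.4 388.9  -0.7]
```

Request:
{"fn": "carry_out", "kwargs": {
  "motion": [
    [0, 0, 0, 4, 40, 0, -1],
    [0, 0, 0, 8, 90, 0, -1],
    [0, 0, 0, 14, 140, 0, -1],
    [0, 0, 0, 20, 190, 0, -1],
    [0, 0, 0, 24, 240, 0, -1]
  ]
}}

```text
clock: 3.65
position: [523.9, -32.1, 176.7]
ee_rot: [-0.189, 0.982, 0.0, -0.001]
contact_force: [0.4, 0.4, -1.2]
gripper_width: 22.1
grasp_force: 59.0
```

Request:
{"fn": "carry_out", "kwargs": {
  "motion": [
    [0, 0, 0, 6, 50, 0, -1],
    [0, 0, 0, 10, 100, 0, -1],
    [0, 0, 0, 15, 135, 0, -1],
    [0, 0, 0, 16, 147, 0, -1],
    [0, 0, 0, 16, 147, 0, -1]
  ]
}}

```text
clock: 4.28
position: [455.8, 97.4, 177.7]
ee_rot: [-0.19, 0.982, -0.0, -0.001]
contact_force: [0.0, 0.2, -0.3]
gripper_width: 22.0
grasp_force: 59.0
```

Request:
{"fn": "carry_out", "kwargs": {
  "motion": [
    [0, 0, 0, 0, 0, 0, -1],
    [0, 0, 0, 0, 0, 0, -1]
  ]
}}

```text
clock: 4.53
position: [456.6, 96.4, 178.1]
ee_rot: [-0.189, 0.982, -0.0, -0.0]
contact_force: [0.4, 0.1, -1.4]
gripper_width: 22.1
grasp_force: 59.0
```

```bash
python3 - <<'E'
from h import *
s=read_state();print(s['contact_force'],s['grasp_force'])
go(457.2,97.3,110,-158.1)
i=get_image('wrist');save(i['color'],'w2')
E
```

```text
[ 0.42641977  0.06238697 -1.42755714] 59.03193712234497
pos [456.6  96.4 178.1] yaw -158.2 w 22.1 t 4.525
turn [-0.    -0.    -0.002] shift [-0.9  0.6 68.1]
```

View pics/w2.png

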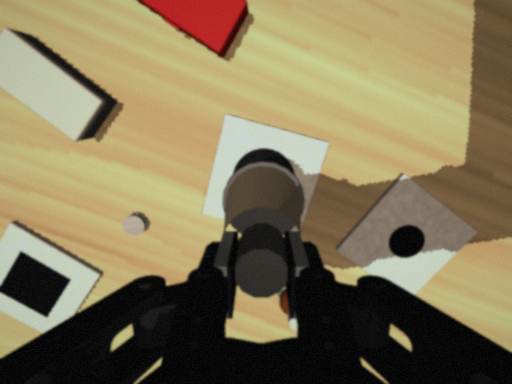

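The cone hangs upright at (262,200) over its pad at (263,165). Lowering it.

Request:
{"fn": "carry_out", "kwargs": {
  "motion": [
    [0, 0, 0, -0.5, 0.5, 40, -1],
    [0, 0, 0, -0.5, 0.5, 60, -1],
    [0, 0, 0, -0.5, 0.5, 66, -1],
    [0, 0, 0, -0.5, 0.5, 66, -1]
  ]
}}

```text
clock: 5.08
position: [457.0, 97.7, 112.5]
ee_rot: [-0.19, 0.982, -0.0, 0.0]
contact_force: [-0.0, -0.3, -0.5]
gripper_width: 22.1
grasp_force: 59.1
```

Request:
{"fn": "carry_out", "kwargs": {
  "motion": [
    [0, 0, 0, 0, 0, 1, -1],
    [0, 0, 0, 0, 0, 2, -1],
    [0, 0, 0, 0, 0, 2, -1]
  ]
}}

```text
clock: 5.45
position: [456.7, 98.0, 110.7]
ee_rot: [-0.19, 0.982, 0.0, 0.0]
contact_force: [0.2, 0.1, 0.2]
gripper_width: 22.1
grasp_force: 59.1
```

Request:
{"fn": "carry_out", "kwargs": {
  "motion": [
    [0, 0, 0, 0, 0, 1, -1],
    [0, 0, 0, 0, 0, 1.5, -1],
    [0, 0, 0, 0, 0, 1.5, -1]
  ]
}}

```text
clock: 5.82
position: [456.6, 97.9, 108.9]
ee_rot: [-0.19, 0.982, 0.0, 0.0]
contact_force: [-0.0, -1.1, -1.1]
gripper_width: 22.0
grasp_force: 59.2
```

Request:
{"fn": "carry_out", "kwargs": {
  "motion": [
    [0, 0, 0, 0, 0, 0, 0.2],
    [0, 0, 0, 0, 0, 0, 0.2],
    [0, 0, 0, 0, 0, 0, 0.2],
    [0, 0, 0, 0, 0, -30, 0.2],
    [0, 0, 0, 0, 0, -60, 0.2]
  ]
}}

```text
clock: 6.45
position: [456.4, 97.7, 169.3]
ee_rot: [-0.19, 0.982, -0.0, -0.001]
contact_force: [0.3, 0.6, 0.8]
gripper_width: 51.4
grasp_force: 0.0
```

Request:
{"fn": "carry_out", "kwargs": {
  "motion": [
    [0, 0, 0, 3, 60, -20, 0.2],
    [0, 0, 0, -120, -70, -20, 0.2],
    [0, 0, 0, -160, -80, -20, 0.2],
    [0, 0, 0, -160, -80, -20, 0.2],
    [0, 0, 0, -160, -80, -20, 0.2]
  ]
}}

```text
clock: 7.08
position: [637.3, 82.3, 187.8]
ee_rot: [-0.189, 0.982, -0.0, -0.0]
contact_force: [-0.3, 0.5, 0.6]
gripper_width: 51.8
grasp_force: 0.0
```

```bash
python3 - <<'E'
from h import *
import pickle
pickle.dump({'top':get_image('top')},open('im.pkl','wb'))
exec(open('m.py').read().split("for p in [")[0])
save(cv2.convertScaleAbs(g[150*4:260*4,120*4:270*4],alpha=1.5),'t1')
go(636.4,89.3,170,-158.1)
E
```

```text
pos [639.3  81.7 187.5] yaw -158.2 w 51.0 t 7.125
turn [-0.001  0.001 -0.002] shift [-0.2  8.2 17.4]
```

View pics/t1.png

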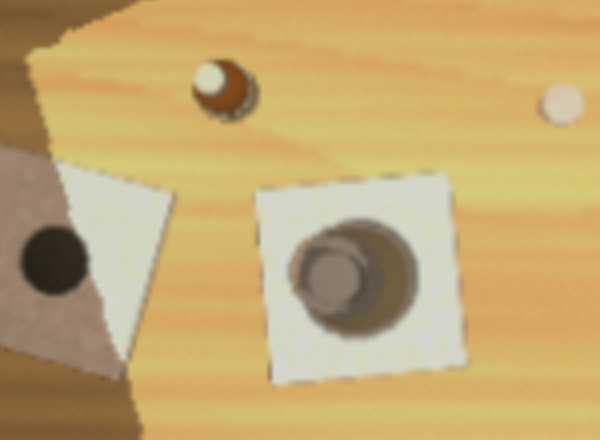

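The cone stands on pad_cone, with its foot covering the silhouette at about (358,277) and its tube top at (332,281). A numeric check, then the spool.

```bash
python3 - <<'E'
from h import *
import pickle
im=pickle.load(open('im.pkl','rb'))['top']
q=lambda x,y:(120+(x+.5)/4-.5,150+(y+.5)/4-.5)
print('tube',onz(im,[q(332,281)],116),'foot edges R,T,B',onz(im,[q(417,277),q(360,217),q(360,338)],12))
E
```

```text
tube [[455.75130961 100.8477281 ]] foot edges R,T,B [[458.64615086  69.82176546]
 [488.51903141  99.31689058]
 [427.38976221  98.06790551]]
```

Request:
{"fn": "carry_out", "kwargs": {
  "motion": [
    [0, 0, 0, 0, 7, 60, 0.3],
    [0, 0, 0, 0, 7, 100, 0.3],
    [0, 0, 0, 0, 7, 100, 0.3]
  ]
}}

```text
clock: 7.5
position: [629.7, 88.9, 85.2]
ee_rot: [-0.19, 0.982, -0.001, -0.004]
contact_force: [-0.9, 1.6, 0.8]
gripper_width: 55.1
grasp_force: 0.0
```

```bash
python3 - <<'E'
from h import *
go(636,87.5,36,-158.1)
E
```

```text
pos [629.7  88.9  85.2] yaw -158.1 w 55.1 t 7.5
turn [ 0.    -0.008 -0.001] shift [-5.8 -3.7 49.2]
```

Request:
{"fn": "carry_out", "kwargs": {
  "motion": [
    [0, 0, 0, 0, 0, 0, 0.3],
    [0, 0, 0, 0, 0, 0, 0.3]
  ]
}}

```text
clock: 7.75
position: [633.6, 90.2, 91.4]
ee_rot: [-0.19, 0.982, 0.0, 0.002]
contact_force: [-1.0, -0.4, -0.0]
gripper_width: 55.3
grasp_force: 0.0
```

```bash
python3 - <<'E'
from h import *
go(636,87.5,36,-158.1)
E
```

```text
pos [633.6  90.2  91.4] yaw -158.1 w 55.3 t 7.75
turn [-0.     0.005 -0.   ] shift [-0.9 -3.4 55.4]
```

Request:
{"fn": "carry_out", "kwargs": {
  "motion": [
    [0, 0, 0, -1, -1.5, 25, 0.3],
    [0, 0, 0, -1, -1.5, 45, 0.3],
    [0, 0, 0, -1, -1.5, 54, 0.3],
    [0, 0, 0, -1, -1.5, 54, 0.3],
    [0, 0, 0, -1, -1.5, 54, 0.3]
  ]
}}

```text
clock: 8.38
position: [634.6, 89.0, 36.1]
ee_rot: [-0.19, 0.982, 0.0, 0.001]
contact_force: [-0.3, -0.0, -0.5]
gripper_width: 55.6
grasp_force: 0.0
```

Request:
{"fn": "carry_out", "kwargs": {
  "motion": [
    [0, 0, 0, 0, 0, 0, -1],
    [0, 0, 0, 0, 0, 0, -1],
    [0, 0, 0, 0, 0, 0, -1],
    [0, 0, 0, 0, 0, 0, -1]
  ]
}}

```text
clock: 8.88
position: [634.5, 89.0, 36.0]
ee_rot: [-0.19, 0.982, 0.0, 0.001]
contact_force: [-0.6, 0.3, 6.1]
gripper_width: 34.9
grasp_force: 59.6
```

Request:
{"fn": "carry_out", "kwargs": {
  "motion": [
    [0, 0, 0, 0, 0, -20, -1],
    [0, 0, 0, 0, 0, -60, -1],
    [0, 0, 0, 0, 0, -95, -1],
    [0, 0, 0, 0, 0, -105, -1],
    [0, 0, 0, 0, 0, -105, -1]
  ]
}}

```text
clock: 9.5
position: [633.3, 88.7, 139.4]
ee_rot: [-0.19, 0.982, 0.0, -0.0]
contact_force: [-0.8, 0.6, -1.2]
gripper_width: 34.8
grasp_force: 59.7
```

```bash
python3 - <<'E'
from h import *
go(463,254.8,140,-158.1)
E
```

```text
pos [633.3  88.7 139.4] yaw -158.1 w 34.8 t 9.5
turn [ 0.001 -0.    -0.001] shift [ 96.2 217.5  -0.4]
```

Request:
{"fn": "carry_out", "kwargs": {
  "motion": [
    [0, 0, 0, 18, 40, 0, -1],
    [0, 0, 0, 42, 95, 0, -1],
    [0, 0, 0, 66, 150, 0, -1],
    [0, 0, 0, 88, 197, 0, -1],
    [0, 0, 0, 98, 219, 0, -1]
  ]
}}

```text
clock: 10.12
position: [458.3, 256.0, 137.8]
ee_rot: [-0.191, 0.982, -0.001, -0.002]
contact_force: [-0.4, -0.3, 0.7]
gripper_width: 34.9
grasp_force: 59.9
```

Request:
{"fn": "carry_out", "kwargs": {
  "motion": [
    [0, 0, 0, 0, 0, 0, -1],
    [0, 0, 0, 0, 0, 0, -1]
  ]
}}

```text
clock: 10.38
position: [461.0, 254.8, 138.7]
ee_rot: [-0.19, 0.982, -0.001, -0.001]
contact_force: [0.2, 0.0, -0.5]
gripper_width: 34.6
grasp_force: 59.9
```

```bash
python3 - <<'E'
from h import *
go(461.9,256.3,45.5,-158.1)
E
```

```text
pos [461.  254.8 138.7] yaw -158.1 w 34.6 t 10.375
turn [-0.001 -0.002 -0.001] shift [-1.6  1.1 93.2]
```

Request:
{"fn": "carry_out", "kwargs": {
  "motion": [
    [0, 0, 0, -1, 0.7, 40, -1],
    [0, 0, 0, -1, 0.7, 75, -1],
    [0, 0, 0, -1, 0.7, 88, -1],
    [0, 0, 0, -1, 0.7, 90, -1],
    [0, 0, 0, -1, 0.7, 90, -1]
  ]
}}

```text
clock: 11.0
position: [462.7, 256.8, 50.7]
ee_rot: [-0.19, 0.982, 0.0, 0.001]
contact_force: [0.1, 0.6, 0.3]
gripper_width: 35.0
grasp_force: 59.9
```

Request:
{"fn": "carry_out", "kwargs": {
  "motion": [
    [0, 0, 0, 0, 0, 2, -1],
    [0, 0, 0, 0, 0, 3, -1],
    [0, 0, 0, 0, 0, 3, -1]
  ]
}}

```text
clock: 11.38
position: [461.9, 256.6, 47.1]
ee_rot: [-0.19, 0.982, 0.0, 0.0]
contact_force: [-0.8, -0.7, 0.3]
gripper_width: 35.0
grasp_force: 59.9
```

```bash
python3 - <<'E'
from h import *
go(461.9,256.3,44.5,-158.1)
E
```

```text
pos [461.9 256.6  47.1] yaw -158.1 w 35.0 t 11.375
turn [ 0.     0.001 -0.   ] shift [ 0.1 -0.3  2.6]
```

Request:
{"fn": "carry_out", "kwargs": {
  "motion": [
    [0, 0, 0, 0, 0, 1, -1],
    [0, 0, 0, 0, 0, 2, -1],
    [0, 0, 0, 0, 0, 2, -1]
  ]
}}

```text
clock: 11.75
position: [461.8, 256.4, 44.7]
ee_rot: [-0.19, 0.982, -0.0, -0.0]
contact_force: [0.7, 0.1, -1.1]
gripper_width: 35.0
grasp_force: 59.9
```

Request:
{"fn": "carry_out", "kwargs": {
  "motion": [
    [0, 0, 0, 0, 0, 0, 0.3],
    [0, 0, 0, 0, 0, 0, 0.3],
    [0, 0, 0, 0, 0, 0, 0.3],
    [0, 0, 0, 0, 0, -40, 0.3],
    [0, 0, 0, 0, 0, -100, 0.3]
  ]
}}

```text
clock: 12.38
position: [460.9, 255.6, 144.3]
ee_rot: [-0.19, 0.982, -0.001, -0.002]
contact_force: [2.1, 0.5, -0.9]
gripper_width: 55.3
grasp_force: 0.0
```

Request:
{"fn": "carry_out", "kwargs": {
  "motion": [
    [0, 0, 0, 0, 0, -55, 0.5],
    [0, 0, 0, 0, 0, -70, 0.5],
    [0, 0, 0, 0, 0, -70, 0.5]
  ]
}}

```text
clock: 12.75
position: [461.8, 256.6, 215.4]
ee_rot: [-0.19, 0.982, 0.001, 0.001]
contact_force: [0.3, -0.2, -0.6]
gripper_width: 64.0
grasp_force: 0.0
```

```bash
python3 - <<'E'
from h import *
go(447.3,-100,150,-107.6)
E
```

```text
pos [461.8 256.6 215.4] yaw -158.1 w 64.0 t 12.75
turn [ 0.     0.002 -0.882] shift [ 146.4 -325.6   64.8]
```

Request:
{"fn": "carry_out", "kwargs": {
  "motion": [
    [0, 0, -0.882, 120, -267, 0, 0.5],
    [0, 0, -0.882, 120, -267, 0, 0.5],
    [0, 0, -0.882, 120, -267, 0, 0.5],
    [0, 0, -0.882, 120, -267, 0, 0.5],
    [0, 0, -0.882, 120, -267, 0, 0.5]
  ]
}}

```text
clock: 13.38
position: [449.2, -30.4, 212.5]
ee_rot: [-0.583, 0.812, 0.001, -0.002]
contact_force: [0.6, -0.6, 0.3]
gripper_width: 64.5
grasp_force: 0.0
```

Request:
{"fn": "carry_out", "kwargs": {
  "motion": [
    [0, 0, 0, 62, -20, 20, 0.5],
    [0, 0, 0, 62, -20, 65, 0.5],
    [0, 0, 0, 62, -20, 65, 0.5],
    [0, 0, 0, 62, -20, 65, 0.5]
  ]
}}

```text
clock: 13.88
position: [450.0, -93.3, 149.9]
ee_rot: [-0.582, 0.813, -0.0, -0.0]
contact_force: [0.3, 0.1, 0.8]
gripper_width: 64.0
grasp_force: 0.0
```

```bash
python3 - <<'E'
from h import *
import pickle
pickle.dump({'top':get_image('top')},open('im.pkl','wb'))
go(447.3,-100,18,-107.6)
exec(open('m.py').read().split("for p in [")[0])
W=(wood_sat<75)&(v>85)
rep('spool',comp(W,(209,336)),70)
save(cv2.convertScaleAbs(g[160*4:270*4,80*4:230*4],alpha=1.5),'t2')
w=get_image('wrist');pickle.dump(w,open('w.pkl','wb'));save(w['color'],'w3')
E
```

```text
pos [450.5 -93.  150.7] yaw -108.8 w 63.8 t 13.925
turn [-0.001  0.    -0.021] shift [  7.7   1.  132.7]
spool rect [463.2 238.9] [93.2 93.2] 75.1 cen 471.2 247.0 R 64.6
```

View pics/w3.png

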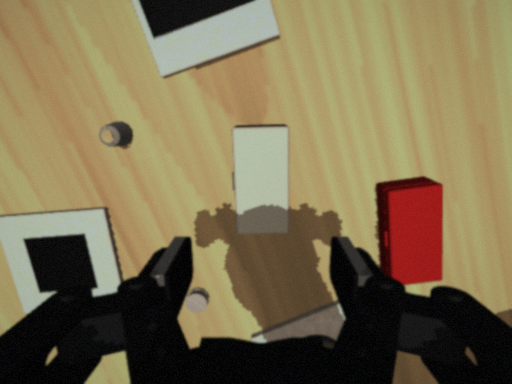

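View pics/t2.png

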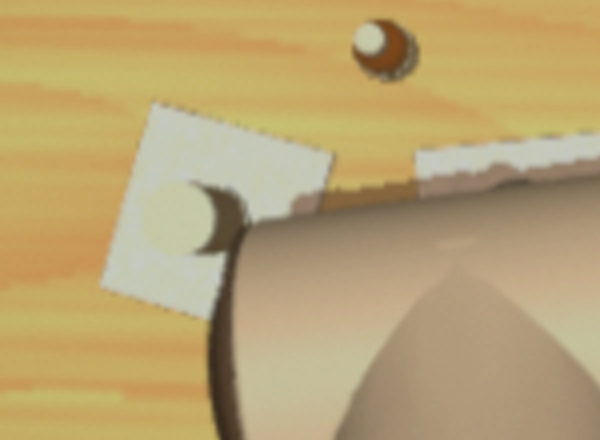

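The spool stands on its plate at (195,218) in the crop. In the wrist view the box is upright at (262,180) between the fingers and clear of the red box at (410,230). Descending on the box.

Request:
{"fn": "carry_out", "kwargs": {
  "motion": [
    [0, 0, -0.02, 7, 1, 50, 0.5],
    [0, 0, -0.02, 7, 1, 95, 0.5],
    [0, 0, -0.02, 7, 1, 110, 0.5],
    [0, 0, -0.02, 7, 1, 110, 0.5],
    [0, 0, -0.02, 7, 1, 110, 0.5]
  ]
}}

```text
clock: 14.6
position: [447.8, -99.4, 41.2]
ee_rot: [-0.59, 0.807, -0.001, 0.001]
contact_force: [1.4, 0.6, 0.5]
gripper_width: 64.3
grasp_force: 0.0
```

```bash
python3 - <<'E'
from h import *
go(447.3,-100,19,-107.6)
E
```

```text
pos [447.8 -99.4  41.2] yaw -107.7 w 64.3 t 14.6
turn [-0.003  0.001 -0.002] shift [ 0.8  0.3 22.2]
```

Request:
{"fn": "carry_out", "kwargs": {
  "motion": [
    [0, 0, 0, 0.8, 0.3, 12, 0.5],
    [0, 0, 0, 0.8, 0.3, 22, 0.5],
    [0, 0, 0, 0.8, 0.3, 22, 0.5]
  ]
}}

```text
clock: 14.98
position: [445.1, -100.7, 17.0]
ee_rot: [-0.589, 0.808, 0.001, -0.001]
contact_force: [0.8, -0.4, -0.2]
gripper_width: 63.9
grasp_force: 0.0
```

Request:
{"fn": "carry_out", "kwargs": {
  "motion": [
    [0, 0, 0, 0, 0, 0, -1],
    [0, 0, 0, 0, 0, 0, -1],
    [0, 0, 0, 0, 0, 0, -1],
    [0, 0, 0, 0, 0, 0, -1]
  ]
}}

```text
clock: 15.48
position: [446.3, -100.6, 18.2]
ee_rot: [-0.589, 0.808, -0.0, 0.0]
contact_force: [0.3, -0.7, 2.9]
gripper_width: 43.0
grasp_force: 62.1
```

Request:
{"fn": "carry_out", "kwargs": {
  "motion": [
    [0, 0, 0, 0, 0, -20, -1],
    [0, 0, 0, 0, 0, -50, -1],
    [0, 0, 0, 0, 0, -60, -1],
    [0, 0, 0, 0, 0, -60, -1]
  ]
}}

```text
clock: 15.98
position: [445.8, -100.5, 77.9]
ee_rot: [-0.589, 0.808, -0.0, 0.0]
contact_force: [-0.9, 0.2, -1.6]
gripper_width: 42.9
grasp_force: 61.7
```

```bash
python3 - <<'E'
from h import *
go(446.8,-252.5,79,-180)
E
```

```text
pos [ 445.8 -100.5   77.9] yaw -107.8 w 42.9 t 15.975
turn [-0.00e+00  1.00e-03  1.26e+00] shift [144.4 -47.4  -1.2]
```

Request:
{"fn": "carry_out", "kwargs": {
  "motion": [
    [0, 0, 0.15, 30, -9, 0, -1],
    [0, 0, 0.32, 70, -22, 0, -1],
    [0, 0, 0.5, 110, -35, 0, -1],
    [0, 0, 0.66, 137, -43, 0, -1],
    [0, 0, 0.8, 145.5, -46, 0, -1]
  ]
}}

```text
clock: 16.6
position: [444.0, -254.5, 75.9]
ee_rot: [-0.225, 0.974, 0.001, -0.001]
contact_force: [-0.3, 0.6, -1.5]
gripper_width: 42.7
grasp_force: 61.6
```

Request:
{"fn": "carry_out", "kwargs": {
  "motion": [
    [0, 0, 0.17, 0, 0, 0, -1],
    [0, 0, 0.34, 0, 0, 0, -1],
    [0, 0, 0.46, 0, 0, 0, -1],
    [0, 0, 0.46, 0, 0, 0, -1],
    [0, 0, 0.46, 0, 0, 0, -1]
  ]
}}

```text
clock: 17.23
position: [444.7, -253.1, 77.0]
ee_rot: [-0.001, 1.0, 0.0, -0.001]
contact_force: [-1.0, -0.8, -1.1]
gripper_width: 43.1
grasp_force: 61.6
```

```bash
python3 - <<'E'
from h import *
go(445.7,-253.1,27,-180.1)
E
```

```text
pos [ 444.7 -253.1   77. ] yaw -179.9 w 43.1 t 17.225
turn [ 0.    -0.002  0.004] shift [-1.  -0.1 50. ]
```

Request:
{"fn": "carry_out", "kwargs": {
  "motion": [
    [0, 0, 0.004, -0.5, 0, 25, -1],
    [0, 0, 0.004, -0.5, 0, 42, -1],
    [0, 0, 0.004, -0.5, 0, 47, -1],
    [0, 0, 0.004, -0.5, 0, 48, -1],
    [0, 0, 0.004, -0.5, 0, 48, -1]
  ]
}}

```text
clock: 17.85
position: [446.2, -253.3, 30.3]
ee_rot: [0.002, 1.0, -0.0, 0.001]
contact_force: [0.5, -0.5, -0.6]
gripper_width: 42.8
grasp_force: 61.6
```

Request:
{"fn": "carry_out", "kwargs": {
  "motion": [
    [0, 0, 0, 0, 0, 1, -1],
    [0, 0, 0, 0, 0, 1.5, -1],
    [0, 0, 0, 0, 0, 1.5, -1]
  ]
}}

```text
clock: 18.23
position: [445.8, -253.2, 28.5]
ee_rot: [0.002, 1.0, -0.0, 0.0]
contact_force: [-0.3, -0.3, -1.0]
gripper_width: 43.0
grasp_force: 61.6
```

```bash
python3 - <<'E'
from h import *
go(445.7,-253.1,26.5,-180.1)
E
```

```text
pos [ 445.8 -253.2   28.5] yaw 179.8 w 43.0 t 18.225
turn [-0.     0.    -0.002] shift [0.1 0.1 2. ]
```

Request:
{"fn": "carry_out", "kwargs": {
  "motion": [
    [0, 0, 0, 0, 0, 1, -1],
    [0, 0, 0, 0, 0, 2, -1],
    [0, 0, 0, 0, 0, 2, -1]
  ]
}}

```text
clock: 18.6
position: [445.7, -253.2, 26.2]
ee_rot: [0.002, 1.0, 0.0, -0.0]
contact_force: [0.1, -0.2, -1.3]
gripper_width: 43.2
grasp_force: 61.6
```

Request:
{"fn": "carry_out", "kwargs": {
  "motion": [
    [0, 0, 0, 0, 0, 0, 0.5],
    [0, 0, 0, 0, 0, 0, 0.5],
    [0, 0, 0, 0, 0, 0, 0.5],
    [0, 0, 0, 0, 0, -30, 0.5],
    [0, 0, 0, 0, 0, -90, 0.5]
  ]
}}

```text
clock: 19.23
position: [444.0, -252.8, 115.2]
ee_rot: [0.002, 1.0, 0.001, -0.003]
contact_force: [2.3, -0.8, 0.3]
gripper_width: 64.1
grasp_force: 0.0
```

Request:
{"fn": "carry_out", "kwargs": {
  "motion": [
    [0, 0, 0, 0, 0, -60, 0.2],
    [0, 0, -0.5, -50, 40, -80, 0.2],
    [0, 0, -0.5, -90, 90, -80, 0.2],
    [0, 0, -0.5, -90, 140, -80, 0.2],
    [0, 0, -0.5, -110, 200, -80, 0.2]
  ]
}}

```text
clock: 19.85
position: [555.8, -52.8, 196.4]
ee_rot: [-0.246, 0.969, 0.0, -0.0]
contact_force: [1.1, -0.5, 0.4]
gripper_width: 51.0
grasp_force: 0.0
```

```bash
python3 - <<'E'
from h import *
go(637.5,254,150,-139.3)
E
```

```text
pos [555.8 -52.8 196.4] yaw -151.6 w 51.0 t 19.85
turn [ 0.    -0.    -0.214] shift [-218.   230.9   46.4]
```

Request:
{"fn": "carry_out", "kwargs": {
  "motion": [
    [0, 0, -0.214, -200, 212, 0, 0.2],
    [0, 0, -0.214, -200, 212, 0, 0.2],
    [0, 0, -0.214, -200, 212, 0, 0.2],
    [0, 0, -0.214, -200, 212, 0, 0.2],
    [0, 0, -0.214, -200, 212, 0, 0.2]
  ]
}}

```text
clock: 20.48
position: [631.2, 230.2, 195.9]
ee_rot: [-0.349, 0.937, 0.0, -0.0]
contact_force: [-0.4, -0.1, -0.9]
gripper_width: 51.1
grasp_force: 0.0
```

Request:
{"fn": "carry_out", "kwargs": {
  "motion": [
    [0, 0, 0, -21, 15, 30, 0.2],
    [0, 0, 0, -21, 15, 46, 0.2],
    [0, 0, 0, -21, 15, 46, 0.2],
    [0, 0, 0, -21, 15, 46, 0.2]
  ]
}}

```text
clock: 20.98
position: [637.7, 251.6, 151.5]
ee_rot: [-0.347, 0.938, -0.0, 0.001]
contact_force: [1.1, 0.3, 0.2]
gripper_width: 51.7
grasp_force: 0.0
```

```bash
python3 - <<'E'
from h import *
import pickle
go(637.5,254,34,-139.3)
pickle.dump({'top':get_image('top')},open('im.pkl','wb'))
exec(open('m.py').read().split("for p in [")[0])
W=(wood_sat<75)&(v>85)
rep('spool+pad',comp(W,(209,325)),8)
rep('boxpad',comp(W,(565,353)),8)
w=get_image('wrist');pickle.dump(w,open('w.pkl','wb'))
a=np.hstack([cv2.resize(w['color'],(400,300)),cv2.resize(g[200*4:260*4,345*4:425*4],(400,300))])
a=np.vstack([a,np.hstack([cv2.resize(g[180*4:255*4,95*4:195*4],(400,300)),cv2.resize(get_image('scene')['color'],(400,300))])])
save(cv2.convertScaleAbs(a,alpha=1.5),'mix')
E
```

```text
pos [637.7 251.6 151.5] yaw -139.3 w 51.7 t 20.975
turn [-0.001  0.001 -0.001] shift [ -1.2   2.  117.5]
spool+pad None
boxpad rect [ 448.1 -251.1] [100.8 100.6] 89.8 cen 448.2 -251.0 R 69.2
```

View pics/mix.png

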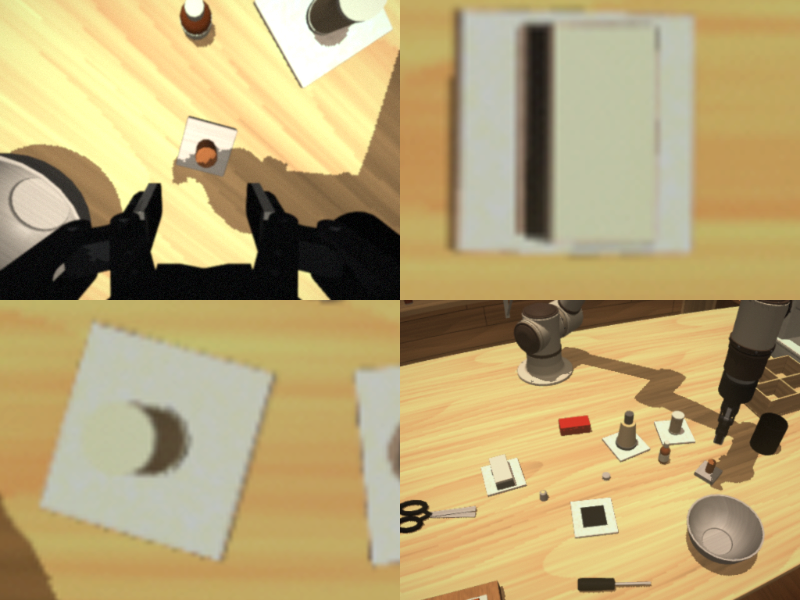

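Mix view: the knob sits between the fingers at (205,152), the box lies on its pad at (605,130), and the spool is on its pad at (118,437). I'll measure both tops by hue while descending on the weight.

```bash
python3 - <<'E'
from h import *
import pickle
exec(open('m.py').read().split("for p in [")[0])
H=hsv.astype(int)
for q in [(365,220),(390,220)]: print(H[q[1]*4,q[0]*4])
for q in [(124,214),(150,205)]: print(H[q[1]*4,q[0]*4])
b,gg,r=[cv2.GaussianBlur(g,(9,9),0)[...,k].astype(int) for k in range(3)]
for t in (8,12,16):
  m=((gg-b)>t)&(gg>=r-4)&(v>85)
  for n,p,z in (('box',(390,225),39),('spool',(124,214),70)): rep(f'{n} {t}',comp(m,(p[0]/.64,p[1]/.64)),z)
E
```

```text
[ 37  18 130]
[ 34  41 130]
[ 33  42 129]
[ 34  33 130]
box 8 rect [ 448.8 -242. ] [94.2 95.9] 89.9 cen 447.4 -249.0 R 65.2
spool 8 rect [464.5 238.4] [91.4 94.6] 75.9 cen 463.3 238.8 R 63.4
box 12 rect [ 448.  -248.4] [81.4 96.1] 87.3 cen 449.3 -256.0 R 61.5
spool 12 rect [449.7 248.9] [77.3 60.3] 74.9 cen 449.4 256.5 R 43.6
box 16 rect [ 447.3 -253.6] [43.3 87.4] 88.9 cen 447.7 -253.0 R 46.7
spool 16 rect [463.7 257.5] [34.8 35.6] 6.1 cen 463.8 257.7 R 19.5
```

Request:
{"fn": "carry_out", "kwargs": {
  "motion": [
    [0, 0, 0, -1, 1, 40, 0.2],
    [0, 0, 0, -1, 1, 80, 0.2],
    [0, 0, 0, -1, 1, 92, 0.2],
    [0, 0, 0, -1, 1, 92, 0.2],
    [0, 0, 0, -1, 1, 92, 0.2]
  ]
}}

```text
clock: 21.75
position: [638.6, 254.5, 60.6]
ee_rot: [-0.348, 0.938, 0.0, 0.002]
contact_force: [0.2, 0.1, 0.2]
gripper_width: 51.6
grasp_force: 0.0
```

```bash
python3 - <<'E'
from h import *
go(637.3,253.9,35,-139.3)
E
```

```text
pos [638.6 254.5  60.6] yaw -139.3 w 51.6 t 21.75
turn [-0.001  0.004  0.   ] shift [ 1.5  0.5 25.6]
```

The spool is centred. The box looks about 2 mm off in y. I'll take an edge profile while grasping the weight.

```bash
python3 - <<'E'
from h import *
import pickle
exec(open('m.py').read().split("for p in [")[0])
gy=cv2.cvtColor(g,cv2.COLOR_BGR2GRAY).astype(float)
for r in (212,220,228,236):
  pr=gy[r*4-4:r*4+5].mean(0);d=np.gradient(pr)
  e=[i for i in range(355*4,408*4) if abs(d[i])>3 and abs(d[i])==abs(d[i-5:i+6]).max()]
  for i in e: px=((i+.5)/4-.5,r);print(r,i/4,round(d[i],1),'y@8',onz(im,[px],8)[0].round(1),'y@39',onz(im,[px],39)[0].round(1))
print((gy[220*4,355*4:408*4:2]).astype(int).tolist())
E
```

```text
212 355.5 -6.7 y@8 [ 476.3 -198.7] y@39 [ 475.6 -191. ]
212 357.25 9.4 y@8 [ 476.4 -202.3] y@39 [ 475.6 -194.5]
212 370.25 -8.8 y@8 [ 476.7 -229.7] y@39 [ 475.9 -220.9]
212 375.5 13.6 y@8 [ 476.8 -240.9] y@39 [ 476.  -231.7]
220 357.25 8.9 y@8 [ 460.  -202.4] y@39 [ 459.8 -194.6]
220 370.25 -9.3 y@8 [ 460.2 -229.8] y@39 [ 460.  -220.9]
220 375.5 12.7 y@8 [ 460.3 -240.9] y@39 [ 460.1 -231.7]
228 356.5 8.5 y@8 [ 443.5 -200.9] y@39 [ 443.9 -193.1]
228 368.0 -8.2 y@8 [ 443.7 -225. ] y@39 [ 444.1 -216.4]
228 369.5 -9.3 y@8 [ 443.7 -228.2] y@39 [ 444.1 -219.5]
228 369.75 -9.3 y@8 [ 443.8 -228.7] y@39 [ 444.1 -220. ]
228 375.5 12.3 y@8 [ 443.8 -240.9] y@39 [ 444.2 -231.7]
228 397.0 4.4 y@8 [ 444.1 -286.9] y@39 [ 444.5 -276. ]
228 403.25 -3.6 y@8 [ 444.2 -300.4] y@39 [ 444.6 -289. ]
236 356.5 8.6 y@8 [ 427.2 -201. ] y@39 [ 428.1 -193.2]
236 368.0 -9.1 y@8 [ 427.3 -225.1] y@39 [ 428.3 -216.5]
236 369.75 -11.2 y@8 [ 427.3 -228.8] y@39 [ 428.3 -220. ]
236 375.5 11.8 y@8 [ 427.4 -241. ] y@39 [ 428.4 -231.7]
236 403.25 -3.3 y@8 [ 427.6 -300.4] y@39 [ 428.6 -289. ]
[73, 64, 65, 77, 91, 109, 120, 127, 128, 129, 129, 129, 129, 129, 130, 130, 130, 129, 128, 128, 128, 128, 129, 128, 130, 123, 109, 93, 87, 74, 58, 39, 28, 21, 20, 21, 21, 26, 32, 47, 64, 88, 110, 127, 129, 127, 127, 127, 127, 128, 128, 127, 127, 127, 127, 127, 127, 127, 128, 128, 128, 127, 127, 127, 127, 128, 127, 127, 127, 127, 127, 127, 127, 128, 127, 127, 127, 127, 127, 126, 127, 125, 120, 119, 123, 127, 128, 128, 128, 128, 128, 128, 128, 128, 128, 125, 122, 117, 112, 109, 109, 110, 110, 111, 111, 111]
```

Request:
{"fn": "carry_out", "kwargs": {
  "motion": [
    [0, 0, 0, 1, 0.3, 15, 0.2],
    [0, 0, 0, 1, 0.3, 25, 0.2],
    [0, 0, 0, 1, 0.3, 25, 0.2],
    [0, 0, 0, 1, 0.3, 25, 0.2]
  ]
}}

```text
clock: 22.25
position: [636.5, 253.5, 33.3]
ee_rot: [-0.348, 0.938, -0.0, 0.0]
contact_force: [-0.1, 0.2, 0.5]
gripper_width: 51.2
grasp_force: 0.0
```

Request:
{"fn": "carry_out", "kwargs": {
  "motion": [
    [0, 0, 0, 0, 0, 0, -1],
    [0, 0, 0, 0, 0, 0, -1],
    [0, 0, 0, 0, 0, 0, -1],
    [0, 0, 0, 0, 0, 0, -1],
    [0, 0, 0, 0, 0, 0, -1]
  ]
}}

```text
clock: 22.88
position: [636.7, 253.6, 34.0]
ee_rot: [-0.348, 0.938, 0.0, 0.0]
contact_force: [0.1, -0.3, 4.6]
gripper_width: 20.5
grasp_force: 58.9
```

Request:
{"fn": "carry_out", "kwargs": {
  "motion": [
    [0, 0, 0, 0, 0, -15, -1],
    [0, 0, 0, 0, 0, -40, -1],
    [0, 0, 0, 0, 0, -60, -1],
    [0, 0, 0, 0, 0, -70, -1],
    [0, 0, 0, 0, 0, -70, -1]
  ]
}}

```text
clock: 23.5
position: [636.3, 253.5, 103.8]
ee_rot: [-0.348, 0.938, 0.0, 0.0]
contact_force: [0.7, 0.5, -1.8]
gripper_width: 20.5
grasp_force: 58.8
```

```bash
python3 - <<'E'
from h import *
go(650,-82,104,-178.6)
E
```

```text
pos [636.3 253.5 103.8] yaw -139.3 w 20.5 t 23.5
turn [0.    0.001 0.686] shift [ 208.4 -263.3   -0.5]
```

Box profile: its top spans y -231.7 to -274.5 against a silhouette edge of -229.5, so about 2 mm off in -y. I'll fix that after the weight, which is held now.

Request:
{"fn": "carry_out", "kwargs": {
  "motion": [
    [0, 0, 0.06, 20, -24, 0, -1],
    [0, 0, 0.18, 48, -60, 0, -1],
    [0, 0, 0.3, 80, -100, 0, -1],
    [0, 0, 0.42, 112, -140, 0, -1],
    [0, 0, 0.52, 144, -180, 0, -1]
  ]
}}

```text
clock: 24.12
position: [643.6, 21.4, 101.9]
ee_rot: [-0.093, 0.996, -0.0, -0.001]
contact_force: [0.8, 0.1, -2.5]
gripper_width: 20.5
grasp_force: 58.9
```

```bash
python3 - <<'E'
from h import *
go(648.5,-81.4,104,-178.6)
E
```

```text
pos [643.6  21.4 101.9] yaw -169.3 w 20.5 t 24.125
turn [-0.    -0.003  0.163] shift [  14.3 -101.9   -2.1]
```

Request:
{"fn": "carry_out", "kwargs": {
  "motion": [
    [0, 0, 0.08, 5, -38, 0, -1],
    [0, 0, 0.14, 10, -72, 0, -1],
    [0, 0, 0.163, 14, -96, 0, -1],
    [0, 0, 0.163, 14, -103, 0, -1],
    [0, 0, 0.163, 14, -103, 0, -1]
  ]
}}

```text
clock: 24.75
position: [650.0, -80.8, 102.4]
ee_rot: [-0.014, 1.0, 0.0, -0.001]
contact_force: [-0.1, -0.5, -2.2]
gripper_width: 20.5
grasp_force: 58.9
```

Request:
{"fn": "carry_out", "kwargs": {
  "motion": [
    [0, 0, 0, 0, 0, 0, -1],
    [0, 0, 0, 0, 0, 0, -1]
  ]
}}

```text
clock: 25.0
position: [650.3, -79.7, 103.3]
ee_rot: [-0.014, 1.0, 0.0, -0.0]
contact_force: [0.5, 1.2, -3.0]
gripper_width: 20.5
grasp_force: 58.9
```

```bash
python3 - <<'E'
from h import *
go(648.5,-81.4,43.5,-178.6)
i=get_image('wrist');save(i['color'],'w5')
E
```

```text
pos [650.3 -79.7 103.3] yaw -178.4 w 20.5 t 25.0
turn [ 0.    -0.     0.004] shift [ 1.9 -1.6 59.8]
```

View pics/w5.png

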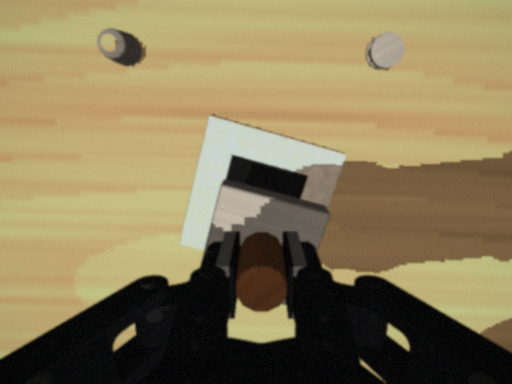

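The weight at (270,230) is almost parallel to the silhouette at (270,170). Lowering it.

Request:
{"fn": "carry_out", "kwargs": {
  "motion": [
    [0, 0, 0.004, 1.5, -1.5, 25, -1],
    [0, 0, 0.004, 1.5, -1.5, 48, -1],
    [0, 0, 0.004, 1.5, -1.5, 56, -1],
    [0, 0, 0.004, 1.5, -1.5, 57, -1],
    [0, 0, 0.004, 1.5, -1.5, 57, -1]
  ]
}}

```text
clock: 25.68
position: [649.7, -82.1, 47.4]
ee_rot: [-0.012, 1.0, -0.0, 0.001]
contact_force: [-0.3, -0.1, -1.8]
gripper_width: 20.3
grasp_force: 58.9
```

Request:
{"fn": "carry_out", "kwargs": {
  "motion": [
    [0, 0, 0, 0, 0, 1, -1],
    [0, 0, 0, 0, 0, 2, -1],
    [0, 0, 0, 0, 0, 2, -1]
  ]
}}

```text
clock: 26.05
position: [648.9, -82.3, 44.5]
ee_rot: [-0.012, 1.0, 0.0, 0.0]
contact_force: [0.1, -0.9, -2.0]
gripper_width: 20.0
grasp_force: 58.9
```

```bash
python3 - <<'E'
from h import *
go(648.5,-81.4,42.5,-178.6)
E
```

```text
pos [648.9 -82.3  44.5] yaw -178.7 w 20.0 t 26.05
turn [ 0.     0.    -0.001] shift [0.4 0.9 2. ]
```

Request:
{"fn": "carry_out", "kwargs": {
  "motion": [
    [0, 0, 0, 0, 0.6, 1, -1],
    [0, 0, 0, 0, 0.6, 2, -1],
    [0, 0, 0, 0, 0.6, 2, -1]
  ]
}}

```text
clock: 26.42
position: [648.8, -81.7, 42.1]
ee_rot: [-0.012, 1.0, -0.0, -0.0]
contact_force: [-0.2, -0.2, -2.0]
gripper_width: 20.2
grasp_force: 58.9
```

Request:
{"fn": "carry_out", "kwargs": {
  "motion": [
    [0, 0, 0, 0, 0, 0, 0.2],
    [0, 0, 0, 0, 0, 0, 0.2],
    [0, 0, 0, 0, 0, 0, 0.2],
    [0, 0, 0, 0, 0, -40, 0.2],
    [0, 0, 0, 0, 0, -90, 0.2]
  ]
}}

```text
clock: 27.05
position: [648.1, -81.8, 132.2]
ee_rot: [-0.012, 1.0, -0.0, -0.002]
contact_force: [1.9, 0.2, 0.2]
gripper_width: 51.3
grasp_force: 0.0
```

Request:
{"fn": "carry_out", "kwargs": {
  "motion": [
    [0, 0, 0, 40, -30, -20, 0.5],
    [0, 0, 0, 80, -70, -20, 0.5],
    [0, 0, 0, 120, -110, -20, 0.5],
    [0, 0, 0, 160, -145, -20, 0.5],
    [0, 0, 0.02, 200, -170, -20, 0.5]
  ]
}}

```text
clock: 27.68
position: [451.6, -257.6, 152.7]
ee_rot: [-0.001, 1.0, -0.0, 0.0]
contact_force: [1.4, -0.4, -0.0]
gripper_width: 63.9
grasp_force: 0.0
```

```bash
python3 - <<'E'
from h import *
import pickle
pickle.dump({'top':get_image('top')},open('im.pkl','wb'))
go(445.8,-253.1,130,-180)
exec(open('m.py').read().split("for p in [")[0])
x,y=467*.64,199*.64
save(cv2.convertScaleAbs(g[int(y-35)*4:int(y+35)*4,int(x-35)*4:int(x+35)*4],alpha=1.5),'t5');print(int(x-35),int(y-35))
w=get_image('wrist');save(w['color'],'w6')
E
```

```text
pos [ 446.5 -258.5  152.3] yaw 179.9 w 64.0 t 27.725
turn [ 0.001 -0.004 -0.002] shift [ 0.6  5.4 22.3]
263 92
```

View pics/t5.png

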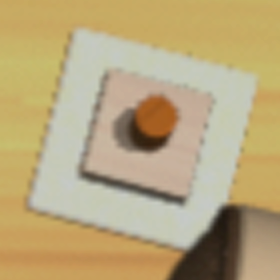

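View pics/w6.png

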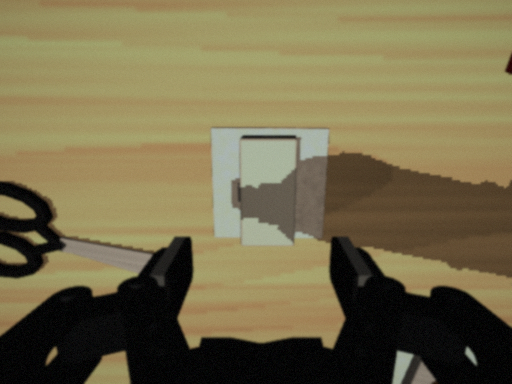

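The weight covers its silhouette, with the plate centred at (148,132) in the crop. The wrist view shows the box at (269,190), about 2 mm towards -y on its pad at (270,182). I'll regrasp it and shift 2 mm.

```bash
python3 - <<'E'
from h import *
import pickle
exec(open('m.py').read().split("for p in [")[0])
q=[(263+(a+.5)/4-.5,92+(b+.5)/4-.5) for a,b in ((106,70),(213,96),(187,193),(82,172))]
P=onz(im,q,22);print(P.round(1),P.mean(0).round(1))
r=cv2.minAreaRect(P.astype(np.float32));print(r)
B,G,Rr=[cv2.GaussianBlur(g,(5,5),0)[...,k].astype(int) for k in range(3)]
for t in (6,10,14): rep('wt',comp(((Rr-G)>t)&(v>80),(298/.64-12,127/.64+12)),22)
go(445.8,-253.1,130,-180)
E
```

```text
[[ 684.7  -59.6]
 [ 672.4 -114.7]
 [ 621.5 -101.3]
 [ 631.2  -47.6]] [652.4 -80.8]
((651.8059692382812, -81.1686019897461), (56.50325393676758, 54.83837890625), 77.41316986083984)
wt rect [652.4 -80.4] [57.5 56. ] 76.2 cen 652.3 -80.7 R 38.9
wt rect [652.2 -80.6] [55.4 54.8] 75.7 cen 652.3 -81.2 R 37.7
wt None
pos [ 449.  -257.8  152.6] yaw 179.9 w 64.2 t 27.775
turn [ 0.001 -0.001 -0.001] shift [ 3.2  4.7 22.6]
```

Request:
{"fn": "carry_out", "kwargs": {
  "motion": [
    [0, 0, 0, 0, 4.5, 50, 0.5],
    [0, 0, 0, 0, 4.5, 90, 0.5],
    [0, 0, 0, 0, 4.5, 100, 0.5],
    [0, 0, 0, 0, 4.5, 100, 0.5],
    [0, 0, 0, 0, 4.5, 100, 0.5]
  ]
}}

```text
clock: 28.4
position: [454.3, -252.1, 53.9]
ee_rot: [-0.002, 1.0, -0.0, 0.002]
contact_force: [0.2, 1.1, 0.1]
gripper_width: 64.1
grasp_force: 0.0
```

```bash
python3 - <<'E'
from h import *
go(445.8,-253.1,27,-180)
E
```

```text
pos [ 454.3 -252.1   53.9] yaw -179.8 w 64.1 t 28.4
turn [-0.001  0.003  0.004] shift [ 8.6 -1.  26.8]
```

Request:
{"fn": "carry_out", "kwargs": {
  "motion": [
    [0, 0, 0, 4, -1, 12, 0.5],
    [0, 0, 0, 6, -1, 24, 0.5],
    [0, 0, 0, 6, -1, 26, 0.5],
    [0, 0, 0, 6, -1, 26, 0.5],
    [0, 0, 0, 6, -1, 26, 0.5]
  ]
}}

```text
clock: 29.02
position: [447.2, -252.9, 26.5]
ee_rot: [-0.002, 1.0, -0.0, 0.0]
contact_force: [0.5, 0.6, 0.0]
gripper_width: 64.1
grasp_force: 0.0
```

Request:
{"fn": "carry_out", "kwargs": {
  "motion": [
    [0, 0, 0, 0, 0, 0, -1],
    [0, 0, 0, 0, 0, 0, -1],
    [0, 0, 0, 0, 0, 0, -1],
    [0, 0, 0, 0, 0, 0, -1]
  ]
}}

```text
clock: 29.52
position: [447.5, -253.0, 26.9]
ee_rot: [-0.002, 1.0, -0.0, 0.001]
contact_force: [-0.4, 0.3, 4.9]
gripper_width: 43.2
grasp_force: 62.8
```

```bash
python3 - <<'E'
from h import *
go(445.8,-251.2,32,-180)
E
```

```text
pos [ 447.5 -253.    26.9] yaw -179.8 w 43.2 t 29.525
turn [-0.     0.001  0.004] shift [ 1.7  1.8 -5.1]
```

Request:
{"fn": "carry_out", "kwargs": {
  "motion": [
    [0, 0, 0, 0, 0, -4, -1],
    [0, 0, 0.003, -0.4, 1.9, -4, -1],
    [0, 0, 0.003, -0.4, 1.9, -4, -1],
    [0, 0, 0.003, -0.4, 1.9, -2, -1],
    [0, 0, 0.003, -0.4, 1.9, -0.5, -1]
  ]
}}

```text
clock: 30.15
position: [447.1, -250.9, 26.9]
ee_rot: [-0.0, 1.0, 0.0, -0.0]
contact_force: [-2.6, 3.2, 9.8]
gripper_width: 43.0
grasp_force: 63.8
```

Request:
{"fn": "carry_out", "kwargs": {
  "motion": [
    [0, 0, 0, 0, 0, 0.5, -1],
    [0, 0, 0, 0, 0, 0.5, -1],
    [0, 0, 0, 0, 0, 0.5, -1]
  ]
}}

```text
clock: 30.52
position: [447.1, -250.9, 26.9]
ee_rot: [-0.0, 1.0, 0.0, -0.0]
contact_force: [-2.5, 1.8, 5.0]
gripper_width: 43.3
grasp_force: 63.1
```

Request:
{"fn": "carry_out", "kwargs": {
  "motion": [
    [0, 0, 0, 0, 0, 0, 0.5],
    [0, 0, 0, 0, 0, 0, 0.5],
    [0, 0, 0, 0, 0, 0, 0.5],
    [0, 0, 0, 0, 0, -40, 0.5],
    [0, 0, 0, 0, 0, -100, 0.5]
  ]
}}

```text
clock: 31.15
position: [446.0, -250.6, 125.7]
ee_rot: [-0.0, 1.0, 0.001, -0.003]
contact_force: [1.4, -0.4, 0.4]
gripper_width: 63.8
grasp_force: 0.0
```

Request:
{"fn": "carry_out", "kwargs": {
  "motion": [
    [0, 0, 0, 0, -50, -60, 0.5],
    [0, 0, 0, 0, -110, -80, 0.5],
    [0, 0, 0, 0, -170, -80, 0.5],
    [0, 0, 0, 0, -220, -80, 0.5],
    [0, 0, 0, 0, -240, -80, 0.5]
  ]
}}

```text
clock: 31.78
position: [446.5, -494.0, 205.3]
ee_rot: [0.001, 1.0, 0.0, -0.0]
contact_force: [0.1, 0.7, 0.1]
gripper_width: 64.0
grasp_force: 0.0
```

```bash
python3 - <<'E'
from h import *
import pickle
pickle.dump({'top':get_image('top')},open('im.pkl','wb'))
exec(open('m.py').read().split("for p in [")[0])
gy=cv2.cvtColor(g,cv2.COLOR_BGR2GRAY).astype(float)
for r in (212,220,228,236):
  pr=gy[r*4-4:r*4+5].mean(0);d=np.gradient(pr)
  e=[i for i in range(365*4,408*4) if abs(d[i])>3 and abs(d[i])==abs(d[i-5:i+6]).max()]
  for i in e: px=((i+.5)/4-.5,r);print(r,i/4,round(d[i],1),'y@8',onz(im,[px],8)[0].round(1),'y@39',onz(im,[px],39)[0].round(1))
b,gg,r=[cv2.GaussianBlur(g,(9,9),0)[...,k].astype(int) for k in range(3)]
for t in (14,16,18): rep('box',comp(((gg-b)>t)&(gg>=r-4)&(v>85),(390/.64,225/.64)),39)
save(cv2.convertScaleAbs(cv2.resize(g[85*4:300*4,90*4:440*4],(800,491)),alpha=1.5),'fin')
E
```

```text
212 370.25 -8.6 y@8 [ 476.7 -229.7] y@39 [ 475.9 -220.9]
212 373.25 6.1 y@8 [ 476.8 -236.1] y@39 [ 476.  -227.1]
212 387.5 5.9 y@8 [ 477.1 -266.5] y@39 [ 476.3 -256.3]
212 406.25 -4.7 y@8 [ 477.5 -307. ] y@39 [ 476.7 -295.4]
220 370.25 -8.6 y@8 [ 460.2 -229.8] y@39 [ 460.  -220.9]
220 373.25 5.9 y@8 [ 460.3 -236.1] y@39 [ 460.1 -227.1]
220 382.25 6.1 y@8 [ 460.4 -255.2] y@39 [ 460.2 -245.5]
228 370.25 -8.9 y@8 [ 443.8 -229.8] y@39 [ 444.2 -221. ]
228 373.25 5.9 y@8 [ 443.8 -236.1] y@39 [ 444.2 -227.1]
228 376.25 6.8 y@8 [ 443.8 -242.5] y@39 [ 444.2 -233.2]
228 396.0 10.1 y@8 [ 444.1 -284.7] y@39 [ 444.5 -273.9]
228 403.25 -3.4 y@8 [ 444.2 -300.4] y@39 [ 444.6 -289. ]
236 367.0 -8.8 y@8 [ 427.3 -223. ] y@39 [ 428.3 -214.4]
236 369.75 -10.8 y@8 [ 427.3 -228.8] y@39 [ 428.3 -220. ]
236 373.5 11.4 y@8 [ 427.4 -236.7] y@39 [ 428.3 -227.7]
236 396.0 5.9 y@8 [ 427.6 -284.7] y@39 [ 428.5 -273.9]
236 403.0 -3.6 y@8 [ 427.6 -299.9] y@39 [ 428.6 -288.5]
box rect [ 445.4 -252.7] [46.4 94.6] 82.8 cen 438.6 -254.1 R 50.6
box rect [ 447.3 -250.9] [41.  86.4] 88.9 cen 438.5 -253.6 R 46.0
box rect [ 447.5 -250.9] [39.2 83.9] 89.3 cen 438.4 -253.8 R 44.9
```

View pics/fin.png

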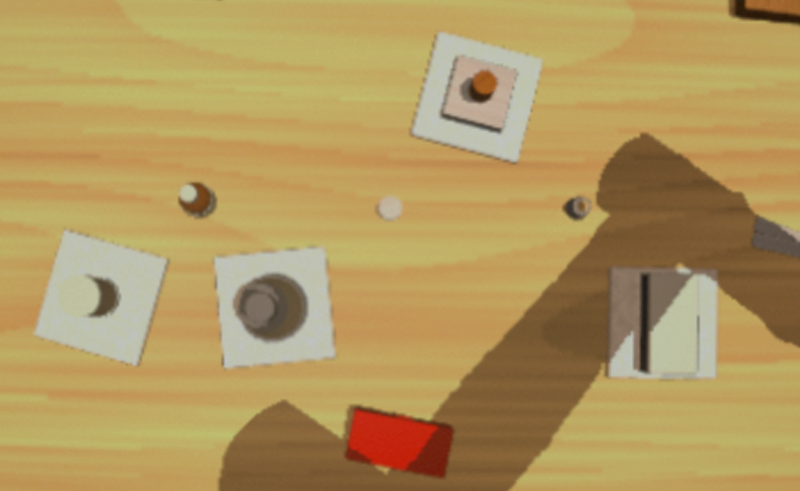

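All four things stand on their pads, with the thimble (577,207), bottle (196,198) and red box (400,440) untouched. The arm's shadow lies on the box at (665,325), so I'll move away and measure it once more.

Request:
{"fn": "carry_out", "kwargs": {
  "motion": [
    [0, 0, 0, 213, -86, -40, 0.5],
    [0, 0, 0, 213, -86, -40, 0.5],
    [0, 0, 0, 213, -86, -40, 0.5],
    [0, 0, 0, 213, -86, -40, 0.5],
    [0, 0, 0, 213, -86, -40, 0.5]
  ]
}}

```text
clock: 32.45
position: [231.9, -577.7, 247.1]
ee_rot: [0.002, 1.0, -0.0, 0.0]
contact_force: [0.0, -0.6, 0.0]
gripper_width: 63.8
grasp_force: 0.0
```

```bash
python3 - <<'E'
from h import *
import pickle
pickle.dump({'top':get_image('top')},open('im.pkl','wb'))
exec(open('m.py').read().split("for p in [")[0])
gy=cv2.cvtColor(g,cv2.COLOR_BGR2GRAY).astype(float)
for r in (212,224,236):
  pr=gy[r*4-4:r*4+5].mean(0);d=np.gradient(pr)
  e=[i for i in range(365*4,400*4) if abs(d[i])>2 and abs(d[i])==abs(d[i-5:i+6]).max()]
  for i in e: px=((i+.5)/4-.5,r);print(r,i/4,round(d[i],1),'y@8',onz(im,[px],8)[0].round(1),'y@39',onz(im,[px],39)[0].round(1))
b,gg,r=[cv2.GaussianBlur(g,(9,9),0)[...,k].astype(int) for k in range(3)]
for t in (14,16,18): rep('box',comp(((gg-b)>t)&(gg>=r-4)&(v>85),(388/.64,225/.64)),39)
print(proj(im,[(448,-251.3,39),(448,-229.3,39),(448,-273.3,39)]).round(1), gy[224*4,366*4:400*4:2].astype(int).tolist())
save(cv2.convertScaleAbs(cv2.resize(g[195*4:260*4,345*4:425*4],(800,600)),alpha=1.5),'fin2')
E
```

```text
212 367.25 -7.3 y@8 [ 476.6 -223.4] y@39 [ 475.8 -214.8]
212 370.25 -8.2 y@8 [ 476.7 -229.7] y@39 [ 475.9 -220.9]
212 374.25 12.0 y@8 [ 476.8 -238.2] y@39 [ 476.  -229.1]
224 367.25 -7.1 y@8 [ 451.9 -223.4] y@39 [ 452.  -214.9]
224 370.25 -8.1 y@8 [ 452.  -229.8] y@39 [ 452.1 -221. ]
224 374.25 12.0 y@8 [ 452.1 -238.2] y@39 [ 452.1 -229.1]
224 396.0 8.6 y@8 [ 452.4 -284.7] y@39 [ 452.5 -273.9]
236 367.0 -8.3 y@8 [ 427.3 -223. ] y@39 [ 428.3 -214.4]
236 370.0 -10.5 y@8 [ 427.3 -229.3] y@39 [ 428.3 -220.5]
236 373.5 10.8 y@8 [ 427.4 -236.7] y@39 [ 428.3 -227.7]
236 396.0 6.1 y@8 [ 427.6 -284.7] y@39 [ 428.5 -273.9]
box rect [ 446.4 -251.4] [42.4 90.8] 89.3 cen 447.8 -251.1 R 47.9
box rect [ 447.6 -250.8] [40.9 86.2] 89.5 cen 447.6 -250.8 R 45.9
box rect [ 447.8 -250.9] [38.6 83.6] 89.4 cen 447.4 -251.3 R 44.9
[[384.7 226.2]
 [374.  226.1]
 [395.3 226.2]] [122, 116, 103, 88, 81, 76, 76, 68, 55, 39, 30, 24, 20, 25, 32, 51, 72, 96, 111, 121, 122, 121, 121, 121, 121, 120, 120, 121, 121, 121, 121, 121, 121, 121, 120, 120, 120, 120, 120, 120, 120, 120, 120, 120, 120, 121, 120, 120, 120, 120, 120, 119, 120, 120, 121, 120, 121, 113, 95, 89, 105, 120, 122, 122, 121, 121, 121, 121]
```

View pics/fin2.png

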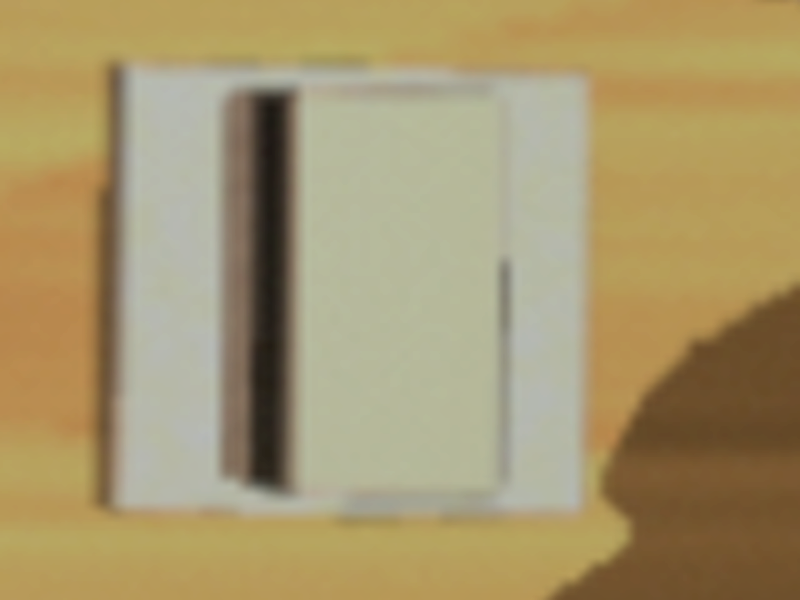

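The crop shows the box at (400,290) covering its silhouette. Its top is at (447.6,-250.9) and 89.4°, against the pad's (448.0,-251.3) and 89.8°. Handing in.

```bash
python3 -c "
from bench import *
print(job_done())"
```

```text
the job is handed in; nothing more can be done
None
```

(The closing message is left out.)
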